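# Snap the last lamp module into the light box

## Task

One of the four lamp modules in the light box still rests on top of its spring clips. Press it down gently with the fingertips until it has snapped fully home and lies level like its neighbours, then draw the hand well clear of it. The other three are already fitted and tested: do not touch them, and do not pick anything up or shift the things lying round the box.

Things in the scene. Friction and masses are not known exactly. Their poses are not given: they have to be found in the camera images.
- light_box: Grey sheet-metal pan of a lit sign, 126 x 270 mm (140 x 284 over its rim flange), 24 mm high, fixed to the table. Origin: centre of its underside, on the table; z up; its long side runs along its y. Four bays lie across it, centred at y = -100, -50, 0, +50 mm (any bay may hold any module); a white driver box, 19 mm high, fills the +y end. Each bay has seat ribs with tops 6 mm above the table.
- module_4: Lamp module that still sits up on its clips: flat aluminium carrier 84 x 28 x 3 mm, long along its own x (the pan's x), white lamp bar 72 x 16 mm along its middle, its top 9 mm above the carrier's underside. 42 g. Origin: centre of the carrier's underside, z up. Starts level, underside about 17 mm above the table; snapped home it lies on the ribs, 6 mm above the table, edges under the barbs.
- module_4_top (a point): Middle of the top face of that module's lamp bar, the place to press; 9 mm above the carrier's underside. Snapping in takes about 4 to 8 N pressed here (more off the middle), over 11 mm of travel; then the module bottoms on rigid ribs.
- module_4_near (a point): Point on the underside of that module's carrier, 40 mm along its -x from its middle (its end towards the robot). Spring clips: along both long edges, 32 mm either side of the middle, stand black barbed fingers 9 mm wide, tops 21 mm above the table, barb tips 11.6 mm either side of the bay's centre line; they give way sideways by 2.5 mm and spring back over the carrier.
- module_4_far (a point): Point on the underside of that module's carrier, 40 mm along its +x from its middle (its far end).
- module_1: Lamp module of the same kind, already snapped home (underside 6 mm, lamp bar 15 mm above the table). Origin: centre of the carrier's underside. Not to be touched.
- module_2: Lamp module of the same kind, already snapped home. Not to be touched.
- module_3: Lamp module of the same kind, already snapped home. Not to be touched.
- screwdriver: Screwdriver with red handle, 191 mm long, 26 mm high, lying in front of the pan. Origin: centre of its underside. Leave it.
- glue_bottle: White glue bottle, 34 mm across, 100 mm tall, upright. Origin: centre of its foot. Leave it.
- letter_k: Acrylic letter of K shape, black with white face, 51 x 48 x 18 mm, lying behind the pan. Leave it.

How it is judged:
By the outcome, as a careful person would: the job done as asked, in the order asked, and still so for the second after the job is handed in, with the robot touching nothing.
It also fails if it takes over 40 s, if anything falls off the work surface, if the arm or the gripper's body presses on something with over 40 N, if the wrist force passes 120 N, or if a joint passes its speed limit or range.

## Robot

A 6-joint arm with a two-finger parallel gripper is mounted at the origin on the work surface; the furniture and walls round the work are solid. World frame = base frame: x ahead of the robot, y to its left, z up, the work surface at z = 0. Lengths are in mm, angles in rad, forces in N, time in s.
With the tool pointing down it reaches from about 350 to 975 mm from the base axis. Payload 7.1 kg.
Tool frame: the origin (TCP) lies at the very end of the fingers, on their centre line; the grasp point (between the pads) lies 19 mm behind it; x points along the fingers, z is the direction in which the jaws open and shut, and the axes are right-handed (so a half turn about x gives the same grasp; the last joint's range is limited). The gripper opens to 88 mm and grips with 3 to 60 N. Pads are 20 mm wide; open, the fingers measure 115 mm over their backs; the gripper's body (75 mm by 178 mm) begins 61 mm behind the grasp point.
Start: joints at [1.23, 0.423, 1.63, -0, 1.089, -0.019], TCP at [197.64, 592.911, 222.675] pointing down, gripper open.
Joint ranges: [-3, 3], [-0.9, 2.11], [0.09, 2.58], [-1.31, 4.45], [0.11, 2.69], [-2.54, 2.54]. Speed limits (rad/s): [2.39, 2.39, 3.01, 3.14, 3.14, 3.14].

## Interface

Orientations are given as a rotation vector (axis times angle).
In Python, from workcell import * gives the robot as it stands.
- The arm moves only by the shell command python3 -m crank 'ROWS'. ROWS is JSON, a list of rows, each a list of 3 entries, a list of its own where there are three numbers: the shift along the tool's x, y, z in cm, then the turn, a rotation vector about the tool's x, y, z in degrees, then the finger opening in cm, from 0 to 8.78. In form: [[[dx, dy, dz], [rx, ry, rz], claw], ...]. A call has 1 to 5 rows; each row shifts and turns the commanded pose from where the row before left it, along the tool's axes as they then stand; what a row does not reach is not made up. A row lasts 1/8 s, in which the tool goes at most 62.5 mm and 10.7 degrees, less where a joint would pass 70% of its speed; a pose out of reach is approached as far as the arm can. A call with a gripper value outside its range is refused whole. The fingers move at their own pace and stop on an object; the grip force is fixed at half the most. Time passes only in rows, so rows that do not move let the fingers close. It gives the time, the measured TCP pose, the force and the opening at its end, in the units of the state.
- get_obs(): the state, without advancing time (a new reading comes with each control period).
- get_image(name): name is "scene" or "top"; returns a dict with "pixels" (400x640x3 uint8, red, green, blue), "mtx" (3x3 intrinsics, pixels), "D" ([k1, k2, p1, p2, k3] as OpenCV has them; the pictures are not rectified), "view" (4x4, takes a point from world to camera coordinates). Camera axes: x right, y down, z forward; pixel columns grow to the right and rows downward; lengths in mm; the calibration is good to about 2 mm. A picture is of the moment at which its call begins. There is no depth.
- close_job(): hands the job in, once; it reports no verdict.
The state is a dict: "t": time; "qpos": joint angles; "qvel": joint speeds; "joint_torque": joint torques, N m; "ee_pos": TCP position; "orientation": TCP orientation; "ft_force": force on the tool from outside, world axes, zero at the start; "moment": the same for the moment, N m; "width": finger opening in mm.
Only numpy, scipy, OpenCV 4.12 (cv2) and the standard library are available. Lean on these libraries where they do the work, as an engineer would, in place of code of your own. Each camera call takes 0.05 s, during which the arm holds its last target.

## Working session

There is one attempt and no reset: what is moved stays moved. The work goes in short steps, Python scripts to look and compute and a shell command to move; the robot and the scene stay as the last step left them, time stands still between calls to the robot, and variables do not carry over. Pictures are saved under pics/ and viewed, and the job is handed in when it is done.

```bash
mkdir -p pics
python3 - <<'E'
from workcell import *
import cv2,pickle
o=get_obs();print({k:o[k] for k in('t','ee_pos','orientation','ft_force','width')})
d={}
for n in("scene","top"):
    im=get_image(n);d[n]=im;cv2.imwrite(f"pics/{n}0.png",im["pixels"][...,::-1]);print(n,im["mtx"],im["D"],im["view"])
pickle.dump(d,open("im0.pkl","wb"))
E
```

```text
{'t': 0.0, 'ee_pos': array([197.4554077 , 592.42331332, 221.89623079]), 'orientation': array([-0.96985578,  1.34570646,  0.96844443]), 'ft_force': array([-0.19501594,  0.00567946,  0.47996874]), 'width': 87.73610026251738}
scene [[382.28080967   0.         318.08162556]
 [  0.         382.28080967 199.83017165]
 [  0.           0.           1.        ]] [-0.00135205  0.          0.          0.          0.        ] [[ 7.69949571e-01 -6.38091376e-01 -4.12970519e-03 -3.75384293e+02]
 [-4.14049299e-01 -4.94665071e-01 -7.64113634e-01  2.78238750e+02]
 [ 4.85531499e-01  5.90038866e-01 -6.45068446e-01  6.37888504e+02]
 [ 0.00000000e+00  0.00000000e+00  0.00000000e+00  1.00000000e+00]]
top [[446.9670717    0.         323.02135287]
 [  0.         446.9670717  198.68840361]
 [  0.           0.           1.        ]] [0.01530941 0.         0.         0.         0.        ] [[-2.76643520e-02 -9.99343801e-01  2.33805792e-02  3.48818750e+01]
 [-9.98136688e-01  2.63432701e-02 -5.50380271e-02  5.44367791e+02]
 [ 5.43859902e-02 -2.48596053e-02 -9.98210481e-01  1.02692130e+03]
 [ 0.00000000e+00  0.00000000e+00  0.00000000e+00  1.00000000e+00]]
```

View pics/scene0.png

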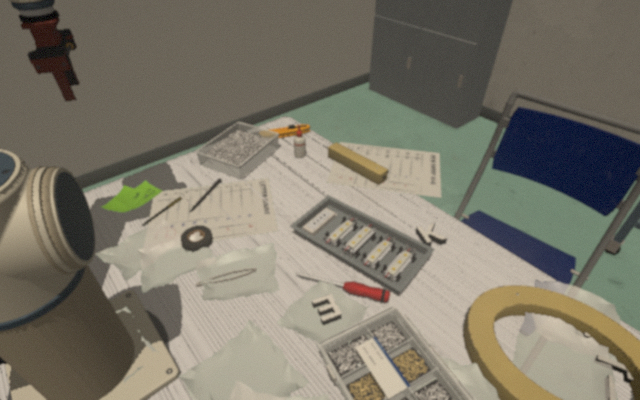

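View pics/top0.png

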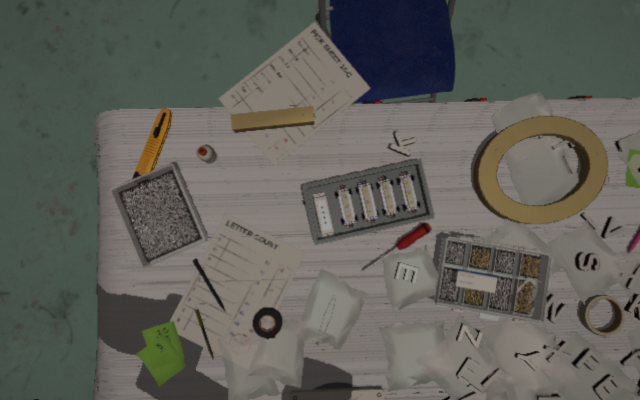

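Run:
```python
import cv2,pickle
d=pickle.load(open("im0.pkl","rb"))
t=d["top"]["pixels"][150:250,290:445,::-1]
cv2.imwrite("pics/tz.png",cv2.resize(t,None,fx=5,fy=5,interpolation=cv2.INTER_CUBIC))
t=d["scene"]["pixels"][190:300,285:440,::-1]
cv2.imwrite("pics/sz.png",cv2.resize(t,None,fx=5,fy=5,interpolation=cv2.INTER_CUBIC))
```

```text
(no output)
```

View pics/tz.png

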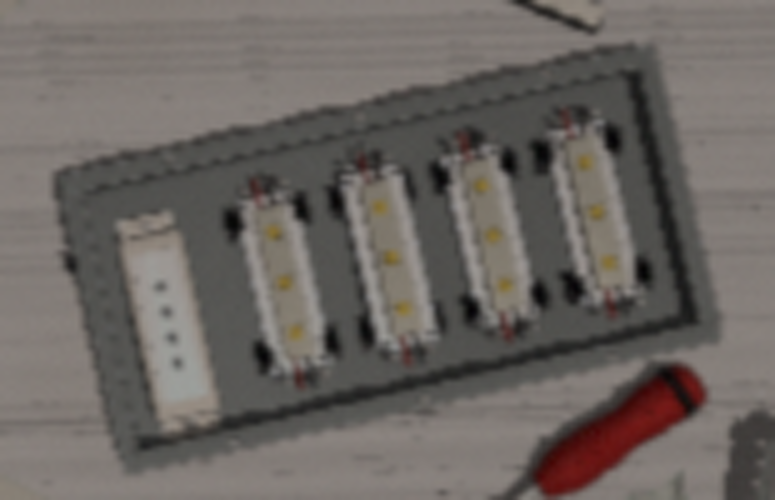

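View pics/sz.png

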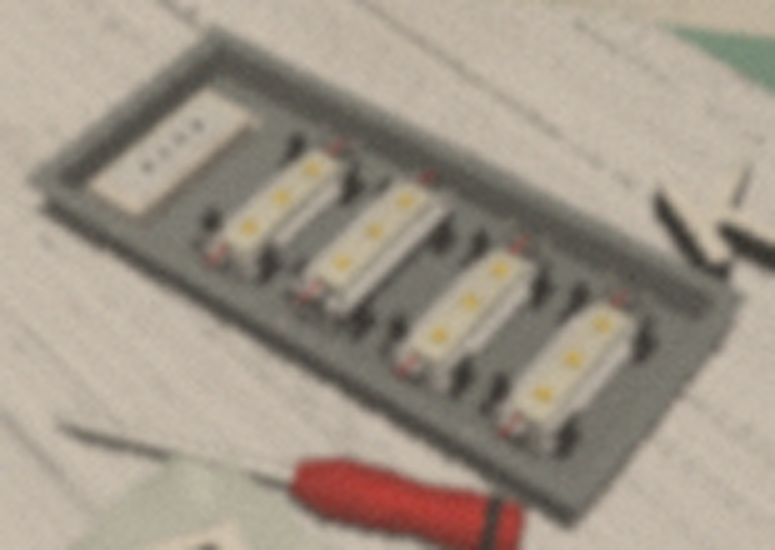

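The top view shows the four lamp bars with their centre dots at about x=285, 391, 493 and 597 in the 5x crop. In the scene crop the second bar, with its dot at (373,231), sits out of line upward, so it looks like the raised one. I'll check this by triangulating the yellow dots.

```bash
cat > h.py <<'E'
import cv2,numpy as np
def dots(im,roi):
    x0,y0,x1,y1=roi; s=8
    p=cv2.resize(im["pixels"][y0:y1,x0:x1],None,fx=s,fy=s,interpolation=cv2.INTER_CUBIC).astype(float)
    sat=p[...,:2].min(2)-p[...,2]
    return p,sat,s
def norm(im,uv): return cv2.undistortPoints(np.array(uv,float).reshape(-1,1,2),im["mtx"],im["D"]).reshape(-1,2)
def tri(a,ua,b,ub):
    return (lambda X:(X[:3]/X[3]).T)(cv2.triangulatePoints(a["view"][:3],b["view"][:3],norm(a,ua).T,norm(b,ub).T))
def plane(im,uv,z):
    R=im["view"][:3,:3];t=im["view"][:3,3];c=-R.T@t
    r=np.c_[norm(im,uv),np.ones(len(uv))]@R
    return c+r*((z-c[2])/r[:,2])[:,None]
def finddots(im,roi,grid):
    # grid: approx (u,v) guesses in full px; weighted centroid of yellowness nearby
    P=im["pixels"].astype(float); Y=np.clip(P[...,0]*.5+P[...,1]*.5-P[...,2],0,None)
    out=[]
    for u,v in grid:
        yy,xx=np.mgrid[int(v)-3:int(v)+5,int(u)-3:int(u)+5]
        for _ in range(3):
            w=Y[yy,xx]; w=np.clip(w-np.median(w)-5,0,None)*(np.hypot(xx-u,yy-v)<3.2)
            u,v=(w*xx).sum()/w.sum(),(w*yy).sum()/w.sum()
        out.append((u,v))
    return np.array(out)
E
python3 - <<'E'
import pickle;from h import *
np.set_printoptions(precision=1,suppress=True)
d=pickle.load(open("im0.pkl","rb"));T,S=d["top"],d["scene"]
# far,mid,near per module
tz=[[(274,232),(285,282),(296,332)],[(379,207),(391,257),(402,308)],[(481,185),(493,235),(505,285)],[(585,161),(597,211),(609,262)]]
sz=[[(314,170),(283,198),(248,229)],[(405,200),(374,231),(343,262)],[(500,271),(471,302),(439,339)],[(602,325),(573,359),(543,394)]]
c=lambda q,o:(np.array(q).reshape(-1,2)+.5)/5-.5+o
ut=finddots(T,0,c(tz,(290,150)));us=finddots(S,0,c(sz,(285,190)))
print(np.abs(ut-c(tz,(290,150))).max(),np.abs(us-c(sz,(285,190))).max())
X=tri(T,ut,S,us).reshape(4,3,3);print(X);print(X.mean(1))
print("top@15",plane(T,ut,15).reshape(4,3,3).mean(1)); print("top@26",plane(T,ut,26).reshape(4,3,3).mean(1)[1])
# flange corners z=24 top (crop px)
k=c([(58,175),(652,45),(717,335),(127,470)],(290,150));K=plane(T,k,24);print(K,K.mean(0),np.linalg.norm(K-np.roll(K,1,0),axis=1))
E
```

```text
0.2872531418312292 0.9255474452554608
[[[ 550.2  -29.2   14.3]
  [ 526.5  -34.    14.2]
  [ 502.9  -38.5   13.8]]

 [[ 559.7  -78.4   24.8]
  [ 536.4  -83.1   24.8]
  [ 512.5  -87.8   24.9]]

 [[ 569.5 -127.7   14.2]
  [ 545.8 -132.3   14. ]
  [ 522.3 -136.9   14.3]]

 [[ 579.2 -176.9   14.1]
  [ 555.7 -181.4   13.9]
  [ 531.8 -186.1   14.2]]]
[[ 526.5  -33.9   14.1]
 [ 536.2  -83.1   24.9]
 [ 545.8 -132.3   14.2]
 [ 555.6 -181.5   14. ]]
top@15 [[ 526.5  -33.8   15. ]
 [ 536.7  -84.4   15. ]
 [ 545.8 -132.2   15. ]
 [ 555.5 -181.3   15. ]]
top@26 [536.2 -83.   26. ]
[[ 578.5   69.9   24. ]
 [ 632.2 -208.2   24. ]
 [ 496.4 -233.1   24. ]
 [ 441.9   41.7   24. ]] [537.2 -82.4  24. ] [139.5 283.2 138.1 280.1]
```

Heights for the four modules are 14.1, 24.9, 14.2 and 14.0 mm. The second (bay y=0) is therefore the raised one, at about (536.2, -83.1) with yaw about 11°. The flange centre (537, -82) agrees with this. Next I work out the move.

```bash
cat > g.py <<'E'
from workcell import *
import numpy as np
from scipy.spatial.transform import Rotation as R
np.set_printoptions(precision=2,suppress=True)
o=get_obs();q=R.from_rotvec(o["orientation"]);M=q.as_matrix();p=o["ee_pos"]
print(o["t"],"pos",p,"F",o["ft_force"],"w",o["width"]);print(M)
a=np.radians(11.2);zt=np.array([np.cos(a),np.sin(a),0])
for s in(1,-1):
    x=np.array([0,0,-1.]);z=s*zt;G=np.c_[x,np.cross(z,x),z]
    print("turn deg",np.degrees((q.inv()*R.from_matrix(G)).as_rotvec()))
    for zz in (70,26,15): print(zz,"shift cm tool",M.T@(np.array([536.2,-83.1,zz])-p)/10)
print("q",o["qpos"])
E
python3 g.py
```

```text
0.1 pos [197.48 592.45 221.99] F [ 0.01 -0.34  0.41] w 87.92120069147461
[[-0.   -0.95  0.32]
 [-0.    0.32  0.95]
 [-1.    0.   -0.  ]]
turn deg [60.36 -0.07  0.04]
70 shift cm tool [ 15.27 -53.5  -53.35]
26 shift cm tool [ 19.67 -53.5  -53.34]
15 shift cm tool [ 20.77 -53.5  -53.34]
turn deg [-119.64   -0.05   -0.09]
70 shift cm tool [ 15.27 -53.5  -53.35]
26 shift cm tool [ 19.67 -53.5  -53.34]
15 shift cm tool [ 20.77 -53.5  -53.34]
q [ 1.23  0.42  1.63  0.    1.09 -0.02]
```

```bash
python3 -m crank '[[[0,-4.1,-4.1],[0,0,0],0],[[0,-4.1,-4.1],[0,0,0],0],[[0,-4.1,-4.1],[0,0,0],0],[[0,-4.1,-4.1],[0,0,0],0],[[0,-4.1,-4.1],[0,0,0],0]]'; python3 -m crank '[[[0,-4.1,-4.1],[0,0,0],0],[[0,-4.1,-4.1],[0,0,0],0],[[0,-4.1,-4.1],[0,0,0],0],[[0,-4.1,-4.1],[0,0,0],0],[[0,-4.1,-4.1],[0,0,0],0]]'; python3 g.py
```

```text
t: 0.72
ee_pos: [327.7, 331.8, 222.6]
orientation: [-0.969, 1.344, 0.969]
ft_force: [1.4, 0.4, 0.1]
width: 41.0
t: 1.35
ee_pos: [457.4, 72.4, 222.7]
orientation: [-0.969, 1.344, 0.969]
ft_force: [0.7, 0.8, -1.0]
width: 0.7
1.35 pos [457.39  72.44 222.67] F [ 0.74  0.84 -0.99] w 0.7034515886303202
[[ 0.   -0.95  0.32]
 [ 0.    0.32  0.95]
 [-1.   -0.    0.  ]]
turn deg [60.36  0.01 -0.  ]
70 shift cm tool [ 15.27 -12.4  -12.26]
26 shift cm tool [ 19.67 -12.4  -12.26]
15 shift cm tool [ 20.77 -12.4  -12.26]
turn deg [-119.64    0.      0.01]
70 shift cm tool [ 15.27 -12.4  -12.26]
26 shift cm tool [ 19.67 -12.4  -12.26]
15 shift cm tool [ 20.77 -12.4  -12.26]
q [ 0.13  0.18  1.98  0.    0.98 -1.12]
```

```bash
python3 -m crank '[[[0,-4.1,-4.1],[0,0,0],0],[[0,-4.1,-4.1],[0,0,0],0],[[0,-4.2,-4.06],[0,0,0],0],[[4,0,0],[10,0,0],0],[[4,0,0],[10,0,0],0]]'; python3 -m crank '[[[3,0,0],[10,0,0],0],[[2,0,0],[10,0,0],0],[[0,0,0],[10,0,0],0],[[0,0,0],[10.4,0,0],0],[[0,0,0],[0,0,0],0]]'; python3 g.py
```

```text
t: 1.98
ee_pos: [536.1, -82.3, 141.7]
orientation: [-0.697, 1.455, 0.696]
ft_force: [-0.3, 0.5, 0.1]
width: 0.5
t: 2.6
ee_pos: [535.6, -81.2, 92.4]
orientation: [-0.154, 1.566, 0.154]
ft_force: [-0.0, -0.8, 0.6]
width: 0.3
2.6 pos [535.57 -81.2   92.36] F [-0.02 -0.83  0.63] w 0.3490158919956315
[[-0.   -0.2   0.98]
 [ 0.    0.98  0.2 ]
 [-1.    0.   -0.  ]]
turn deg [ 0.06 -0.04 -0.01]
70 shift cm tool [ 2.24 -0.2   0.03]
26 shift cm tool [ 6.64 -0.2   0.03]
15 shift cm tool [ 7.74 -0.2   0.03]
turn deg [-179.94    0.02   -0.06]
70 shift cm tool [ 2.24 -0.2   0.03]
26 shift cm tool [ 6.64 -0.2   0.03]
15 shift cm tool [ 7.74 -0.2   0.03]
q [-0.17  0.49  1.89 -0.    0.75 -0.37]
```

```bash
python3 -m crank '[[[2,-0.2,0.03],[0,0,0],0],[[2,0,0],[0,0,0],0],[[1,0,0],[0,0,0],0],[[0,0,0],[0,0,0],0]]'; python3 g.py|head -1
python3 - <<'E'
from workcell import *
import cv2,numpy as np
a=get_image("top")["pixels"][150:250,290:445,::-1];b=get_image("scene")["pixels"][180:290,285:440,::-1]
cv2.imwrite("pics/a.png",np.vstack([cv2.resize(x,None,fx=2.8*1.0,fy=2.7,interpolation=cv2.INTER_CUBIC) for x in(a,b)]))
E
```

```text
t: 3.1
ee_pos: [536.0, -83.0, 42.2]
orientation: [-0.154, 1.567, 0.155]
ft_force: [0.3, -0.2, -0.3]
width: 1.0
3.1 pos [536.   -83.05  42.17] F [ 0.26 -0.23 -0.3 ] w 0.9922128415333377
```

View pics/a.png

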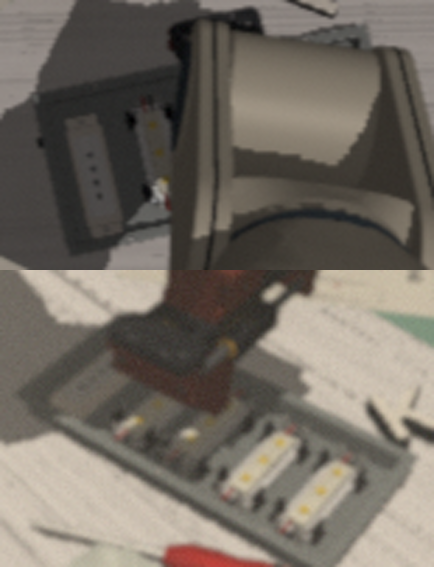

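The scene view (lower half) shows the closed fingers standing over the second bar. The tip is near (195,400), centred between its visible ends, and the neighbours are clear. I'll go down in small steps and watch the force.

```bash
python3 -m crank '[[[0.8,0,0],[0,0,0],0],[[0.5,0,0],[0,0,0],0],[[0.2,0,0],[0,0,0],0],[[0.1,0,0],[0,0,0],0],[[0,0,0],[0,0,0],0]]'; python3 -m crank '[[[0.1,0,0],[0,0,0],0],[[0.1,0,0],[0,0,0],0],[[0,0,0],[0,0,0],0]]'
```

```text
t: 3.82
ee_pos: [536.4, -83.1, 26.7]
orientation: [-0.153, 1.565, 0.153]
ft_force: [-0.3, 0.7, -0.7]
width: 0.4
t: 4.2
ee_pos: [536.7, -83.2, 24.8]
orientation: [-0.153, 1.565, 0.153]
ft_force: [0.1, 0.4, 0.9]
width: 0.5
```

```bash
for i in 1 2 3; do :; done; python3 -m crank '[[[0.1,0,0],[0,0,0],0],[[0.1,0,0],[0,0,0],0]]'; python3 -m crank '[[[0.1,0,0],[0,0,0],0],[[0.1,0,0],[0,0,0],0]]';python3 -m crank '[[[0.1,0,0],[0,0,0],0],[[0.1,0,0],[0,0,0],0]]'
```

```text
t: 4.45
ee_pos: [536.7, -83.2, 22.8]
orientation: [-0.153, 1.565, 0.153]
ft_force: [-0.3, 0.6, 4.4]
width: 0.1
t: 4.7
ee_pos: [536.7, -83.2, 20.8]
orientation: [-0.153, 1.565, 0.153]
ft_force: [0.1, 0.2, 5.8]
width: 0.6
t: 4.95
ee_pos: [536.8, -83.2, 18.7]
orientation: [-0.153, 1.565, 0.153]
ft_force: [1.5, 0.4, 1.8]
width: 0.2
```

```bash
python3 -m crank '[[[0.1,0,0],[0,0,0],0],[[0.1,0,0],[0,0,0],0],[[0.1,0,0],[0,0,0],0]]'; python3 -m crank '[[[0.05,0,0],[0,0,0],0]]';python3 -m crank '[[[0.05,0,0],[0,0,0],0]]'
```

```text
t: 5.32
ee_pos: [535.9, -83.1, 15.3]
orientation: [-0.153, 1.566, 0.153]
ft_force: [-1.7, 0.7, 7.9]
width: 0.1
t: 5.45
ee_pos: [536.0, -83.0, 15.3]
orientation: [-0.153, 1.567, 0.153]
ft_force: [-3.3, 0.2, 9.7]
width: 0.2
t: 5.58
ee_pos: [536.0, -83.1, 15.2]
orientation: [-0.153, 1.566, 0.153]
ft_force: [-4.0, 0.8, 15.3]
width: 0.7
```

It bottomed at TCP z≈15.2 mm, with the force rising to 15 N and no further travel. Next I withdraw straight up and look.

```bash
python3 -m crank '[[[-0.3,0,0],[0,0,0],0],[[-1,0,0],[0,0,0],0],[[-4,0,0],[0,0,0],0],[[-5,0,0],[0,0,0],0],[[-5,0,0],[0,0,0],0]]'; python3 -m crank '[[[0,5,0],[0,0,0],0],[[0,6,0],[0,0,0],0],[[0,6,0],[0,0,0],0],[[0,6,0],[0,0,0],0],[[0,6,0],[0,0,0],0]]';python3 -m crank '[[[0,5,0],[0,0,0],0],[[0,0,0],[0,0,0],0],[[0,0,0],[0,0,0],0]]'
python3 - <<'E'
from workcell import *
import cv2,pickle,numpy as np
d={n:get_image(n) for n in("scene","top")};pickle.dump(d,open("im1.pkl","wb"))
a=d["top"]["pixels"][150:250,290:445,::-1];b=d["scene"]["pixels"][190:300,285:440,::-1]
cv2.imwrite("pics/b.png",np.vstack([cv2.resize(x,None,fx=2.8,fy=2.7,interpolation=cv2.INTER_CUBIC) for x in(a,b)]))
E
```

```text
t: 6.2
ee_pos: [536.1, -83.1, 169.4]
orientation: [-0.153, 1.566, 0.153]
ft_force: [0.7, -0.3, -0.4]
width: 0.4
t: 6.82
ee_pos: [479.8, 203.2, 168.3]
orientation: [-0.153, 1.565, 0.153]
ft_force: [0.7, -0.8, 0.2]
width: 0.5
t: 7.2
ee_pos: [470.4, 250.1, 167.8]
orientation: [-0.154, 1.566, 0.153]
ft_force: [-0.2, -0.3, 0.5]
width: 0.3
```

View pics/b.png

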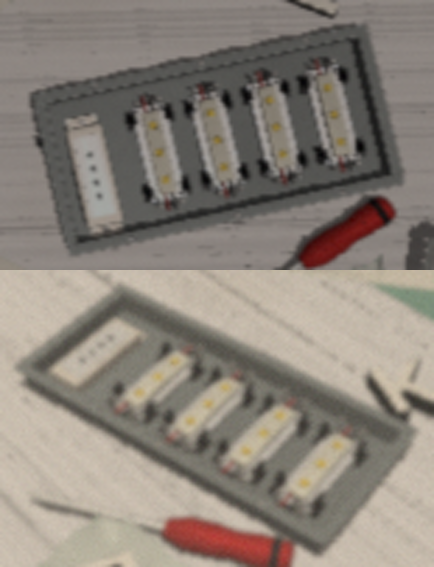

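The second bar, with its centre dot at about (208,405) in the lower half, now lines up evenly with its neighbours. I'll measure its height and level.

Run:
```python
import pickle;from h import *
np.set_printoptions(precision=1,suppress=True)
d=pickle.load(open("im1.pkl","rb"));T,S=d["top"],d["scene"]
P0=np.array([[[550.2,-29.2,14.3],[526.5,-34,14.2],[502.9,-38.5,13.8]],[[559.7,-78.4,14.2],[536.4,-83.1,14.2],[512.5,-87.8,14.2]],[[569.5,-127.7,14.2],[545.8,-132.3,14.],[522.3,-136.9,14.3]],[[579.2,-176.9,14.1],[555.7,-181.4,13.9],[531.8,-186.1,14.2]]]).reshape(-1,3)
def pr(im):
    return cv2.projectPoints(P0,cv2.Rodrigues(im["view"][:3,:3])[0],im["view"][:3,3],im["mtx"],im["D"])[0].reshape(-1,2)
ut=finddots(T,0,pr(T));us=finddots(S,0,pr(S))
print(tri(T,ut,S,us).reshape(4,3,3))
```

```text
[[[ 550.2  -29.2   14.2]
  [ 526.5  -34.    14.1]
  [ 502.9  -38.4   13.9]]

 [[ 559.4  -78.    14.4]
  [ 535.8  -82.6   14.4]
  [ 512.6  -87.3   14.1]]

 [[ 569.5 -127.8   14.3]
  [ 545.8 -132.3   14. ]
  [ 522.3 -136.9   14.4]]

 [[ 579.2 -176.9   14.2]
  [ 555.7 -181.4   13.9]
  [ 531.9 -186.1   14.1]]]
```

Module 4 reads 14.1–14.4 mm at all three dots, the same as its neighbours, and it is level. The neighbours have not moved.

```bash
python3 -c "
from workcell import *
print(close_job())"
```

```text
the job is handed in; nothing more can be done
None
```

The raised lamp module is now snapped fully home and level with its neighbours, and the job is handed in.

- **Which module:** it was the one in the y = 0 bay. Triangulation put its lamp bar about 11 mm above the other three, at (536, -83) mm.
- **Pressing:** I pressed its middle with closed fingertips. The force peaked near 6 N in the readings, then dropped to about 2 N as the clips snapped. The module bottomed at a tip height of 15.2 mm, and I stopped at 15 N.
- **Withdrawal:** I drew the hand straight up, then about 340 mm to the side.
- **Last checks:** all three dots on the pressed module measure 14.1–14.4 mm, the same as the neighbours at 13.9–14.4 mm. The neighbours' positions are unchanged to 0.1 mm. I did not measure the screwdriver, glue bottle or letter again, but the fingers touched nothing except the lamp bar.
- **Disagreements:** the triangulated heights all read about 1 mm below the stated 15 mm, within the 2 mm calibration. No check failed.

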